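# Clip a signal module onto the mounting rail

## Task

Fit the loose signal module onto the free stretch of the mounting rail, square to it like the module already there: with the module tilted, hook its lip under the rail edge nearest the robot, then rock it down until the sprung foot clicks under the far edge and the module sits flat on the rail. Feel your way gently, never pressing on the rail with more than about 40 N, and leave the other things on the bench where they are. Let go of the module when it is home.

Things in the scene. Friction and masses are not known exactly. Their poses are not given: they have to be found in the camera images.
- module_mid (a point): Centre of the loose grey plastic rail module, 34 mm wide (y), 54 mm long (x from -32 to +22 mm), 54 mm tall, about 0.13 kg. x points from the lip end to the foot end, z up. Top flat from x = -22 to +22 mm; at the lip end a step 18 mm lower with two screws. Plain parallel sides, to grasp across y. Its flat seat, which comes to rest on the rail, is 17 mm below this point.
- lip (a point): Inside the tip of the module's lip, 22 mm towards the lip end and 23 mm below its centre, same axes. The lip, 34 mm wide, points to +x from the hook wall, 5 mm long, sloping down: its top is 3 mm below the seat at the wall, 5.6 mm at the tip (0.7 mm beyond this point), so a 2.5 mm rail edge slips in between lip and seat while the module is tilted 15 to 25 degrees, foot end up.
- foot (a joint): Black sprung foot, sliding along the module's x, m: 0 = at rest, its nose 4 mm inward of the ribs; 0.006 = pushed right back. Spring 3.5 N plus 0.40 N per mm. The nose is bevelled below and flat on top, 3 mm below the seat: pressed onto the rail's far edge it slides back, then snaps under. 9 to 14 N straight down on the module's top above the foot clicks it in.
- module: The same module, same axes; origin on the underside it stands on, 8 mm towards the lip end from the centre. Here the seat is at z = 10 mm. Below the seat: at the lip end a hook wall with inner face at x = -18 mm, carrying the lip; at the foot end two ribs with inner faces at x = +18.5 mm and the sprung foot between them. 35 mm of rail fits between wall and ribs.
- rail: Fixed steel top-hat rail along y, 35 x 170 mm, on an aluminium plate 64 x 190 x 8 mm; origin under the plate's middle, x across the rail, away from the robot. Rail top 23 mm above the bench; both edges overhang 7.5 mm, 2.5 mm thick, 12.5 mm above the plate. A module just like the loose one is fitted for good at y 40 to 74 mm; end stops 20 mm above the rail at y = -80 and +80 mm.
- bay (a point): Middle of the rail's free stretch, on its top surface midway between the edges; axes as the rail's. Near edge (for the lip) at x = -17.5 mm, far edge (for the foot) at +17.5 mm. Free from y = -57 to +57 mm from here. A module fully home has its centre 17 mm above and 8 mm in +x of this point (1.5 mm of play in x), any y within 38 mm.
- bearing: Bystander: ball bearing, 35 mm across, 11 mm high; origin at its underside. Leave alone.
- loupe: Bystander: black folding magnifier, 34 x 67 x 12 mm; origin at its underside. Leave alone.
- weight: Bystander: brass weight with a knob, 38 mm across, 70 mm high; origin at its underside. Leave alone.
- specimen: Bystander: round moulded specimen puck, 30 mm across, 21 mm high; origin at its underside. Leave alone.
- sleeve: Bystander: plain metal sleeve, 36 mm across, 24 mm high, in front of the tall machines that line the back of the bench from about x = 0.57 m on (and from x = 0.45 m where y is above 0.15 m); origin at its underside. Leave alone.
- v_block: Bystander: steel V-block, 46 x 50 x 40 mm; origin at its underside. Leave alone.
Mind the look-alikes: they are no part of the job. What is shaped like the module but green or turquoise is not meant.

How it is judged (in metres and radians):
On the way:
1. the module, still tilted with its foot end up, has its lip hooked under the rail's near edge in the free stretch (x of lip in the frame of bay above -0.0167 m and z of lip in the frame of bay between -0.013 and -0.0025 m and y of module_mid in the frame of bay between -0.045 and 0.045 m and angle between the z axis of module_mid and the z axis of bay, either way round between 0.1 and 0.8 rad), for 0.1 s.
At the end, for the whole second after the job is handed in: The module is clipped onto the rail's free stretch, at rest: flat on the rail to 0.05 rad and 2 mm, square to it to 0.07 rad, 8 +- 3 mm in x and within 43 mm in y of the bay's middle, lip under the near edge and the foot sprung back out (within 1.5 mm) under the far edge (angle between the z axis of module_mid and the z axis of bay, either way round below 0.05 rad and angle between the x axis of module_mid and the x axis of bay, either way round below 0.07 rad and z of module_mid in the frame of bay between 0.0152 and 0.0188 m and x of module_mid in the frame of bay between 0.005 and 0.011 m and y of module_mid in the frame of bay between -0.043 and 0.043 m and value of joint foot below 0.0015 m and linear speed of module below 0.01 m/s); the robot touches nothing.
It fails at once if the module is pressed on the rail with more than 40 N (contact force between module and rail above 40 N).
It fails at once if a bystander (bearing, loupe, weight, specimen, sleeve or V-block) is moved by more than 20 mm (distance of any of bearing, loupe, weight, specimen, sleeve, v_block from where it was at the start of the episode above 0.02 m).
It also fails if it takes over 54 s, if anything falls off the work surface, if the arm or the gripper's body presses on something with over 40 N, if the wrist force passes 120 N, or if a joint passes its speed limit or range.

## Robot

A 6-joint arm with a two-finger parallel gripper is mounted at the origin on a cart in front of the work surface, level with it; the furniture and walls round the work are solid. World frame = base frame: x ahead of the robot, y to its left, z up, the work surface at z = 0. Lengths are in mm, angles in rad, forces in N, time in s.
With the tool pointing down it reaches from about 350 to 875 mm from the base axis. Payload 4.2 kg.
Tool frame: the origin (TCP) lies at the very end of the fingers, on their centre line; the grasp point (between the pads) lies arm.grip_point_offset behind it (arm.grip_point_offset is the distance from the TCP to the grasp point, in mm); z points along the fingers, y is the line along which they close (so a half turn about z gives the same grasp; the last joint's range is limited). The gripper opens to 85 mm and grips with 20 to 120 N. Pads are 22 mm wide; open, the fingers measure 114 mm over their backs; the gripper's body (76 mm by 85 mm) begins 54 mm behind the grasp point. The pads swing forward as they close: fully open they stand 13 mm farther back than shut.
Start: joints at [1.375, 0.385, 0.008, 0, -1.194, -0.259], TCP at [274.518, 561.462, 209.812] pointing down, gripper open.
Joint ranges: [-3.14, 3.14], [-1.21, 2.06], [-1.07, 1.41], [-3.16, 2.05], [-2.99, -0.16], [-3.1, 3.1]. Speed limits (rad/s): [2.79, 2.79, 3.14, 3.14, 3.14, 3.14].

## Interface

Orientations are given as a unit quaternion [x, y, z, w].
In Python, from bench import arm, cams, ticket gives the robot as it stands.
- The arm moves only by the tool servo_tool, never from a script. Its argument "commands" is a list that holds one entry, the list of rows, each a list of 7 numbers: the closure in counts, from 0 (fully open) to 255 (shut), then the shift along the tool's x, y, z in m, then the turn, a rotation vector about the tool's x, y, z in degrees. In form: [[[grip, x, y, z, ax, ay, az], ...]]. A call has 1 to 10 rows; each row shifts and turns the commanded pose from where the row before left it, along the tool's axes as they then stand; what a row does not reach is not made up. A row lasts 1/12 s, in which the tool goes at most 41.7 mm and 7.16 degrees, less where a joint would pass 70% of its speed; a pose out of reach is approached as far as the arm can. A call with a gripper value outside its range is refused whole. The fingers move at their own pace and stop on an object; the grip force is fixed at half the most. Time passes only in rows, so rows that do not move let the fingers close. It gives the time, the measured TCP pose, the force, the opening and the grip force at its end, in the units of the state.
- arm.read_state(): the state, without advancing time (a new reading comes with each control period).
- cams.get_image(name): name is "scene" or "top" or "wrist"; returns a dict with "frame" (384x512x3 uint8, blue, green, red), "K" (3x3 intrinsics, pixels), "T" (4x4, takes a point from camera to world coordinates). Camera axes: x right, y up, looking along -z (the intrinsics and any distortion apply to the point x, -y, -z); pixel columns grow to the right and rows downward; lengths in mm; the calibration is good to about 2 mm. A picture is of the moment at which its call begins. There is no depth.
- ticket.job_done(): hands the job in; it is judged then, once.
The state is a dict: "clock": time; "joints": joint angles; "joint_vel": joint speeds; "joint_efforts": joint torques, N m; "position": TCP position; "ee_rot": TCP orientation; "contact_force": force on the tool from outside, world axes, zero at the start; "wrist_torque": the same for the moment, N m; "gripper_width": finger opening in mm; "grasp_force": force on a finger pad.
Only numpy, scipy, OpenCV 4.12 (cv2) and the standard library are available. Lean on these libraries where they do the work, as an engineer would, in place of code of your own. Each camera call takes 0.05 s, during which the arm holds its last target. There are 200 camera calls.

## Working session

There is one attempt and no reset: what is moved stays moved. The work goes in short steps, Python scripts to look and compute and a tool call to move; the robot and the scene stay as the last step left them, time stands still between calls to the robot, and variables do not carry over. Pictures are saved under pics/ and viewed, at most 10 in all, crops included, and the job is handed in when it is done.

Besides the shell and the picture viewer there is one more tool, called after "Emit:" by a JSON object that holds its "name" and its "arguments", one argument or row to a line. servo_tool: Moves the arm, as the interface text tells. Its arguments: {"type":"object","properties":{"commands":{"type":"array","items":{"type":"array","items":{"type":"array","items":{"type":"number"}}}}},"required":["commands"]}

```bash
mkdir -p pics; ls
python3 - <<'E'
from bench import arm,cams
import cv2,numpy as np
s=arm.read_state();print(s, arm.grip_point_offset)
for n in("scene","top"):
    d=cams.get_image(n);cv2.imwrite(f"pics/{n}0.png",d["frame"]);print(n,d["K"].tolist(),np.round(d["T"],4).tolist(),[k for k in d])
E
```

```text
pics
{'clock': 0.0, 'joints': array([ 1.37459753e+00,  3.85532051e-01,  6.63280406e-03, -5.20364201e-04,
       -1.19400807e+00, -2.58621053e-01]), 'joint_vel': array([-0.00150371, -0.00186252,  0.00055361, -0.00142384,  0.00095701,
        0.00047448]), 'joint_efforts': array([ 4.04189668e-04, -3.92286623e+01,  1.88400650e+01,  4.18624967e+00,
       -4.70802115e-03,  6.31893471e-06]), 'position': array([274.25191136, 560.90788503, 208.73599396]), 'ee_rot': array([ 9.74231391e-01, -2.25548274e-01, -2.08773802e-04,  1.06252822e-03]), 'contact_force': array([ 0.46985171, -0.80929153, -0.04749708]), 'wrist_torque': array([ 0.07316159,  0.0094346 , -0.00271385]), 'grasp_force': 0.0, 'gripper_width': 85.66305449760334} 18.700000000000003
scene [[423.88914766427666, 0.0, 257.319327535226], [0.0, 423.88914766427666, 196.54330320044224], [0.0, 0.0, 1.0]] [[0.4269, 0.6979, -0.575, -47.8237], [-0.9042, 0.3184, -0.2847, -538.0979], [-0.0156, 0.6415, 0.767, 924.932], [0.0, 0.0, 0.0, 1.0]] ['frame', 'K', 'T']
top [[394.13947219055234, 0.0, 251.64601079749173], [0.0, 394.13947219055234, 187.64903663221978], [0.0, 0.0, 1.0]] [[0.0175, 0.9966, -0.08, 529.6339], [-0.9998, 0.0184, 0.0111, -197.919], [0.0126, 0.0798, 0.9967, 1278.6976], [0.0, 0.0, 0.0, 1.0]] ['frame', 'K', 'T']
```

```bash
cd pics; python3 -c "
import cv2
for n in('scene','top'): cv2.imwrite(n+'0b.png',cv2.resize(cv2.imread(n+'0.png'),(800,600),interpolation=3))"
```

```text
(no output)
```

View pics/top0b.png

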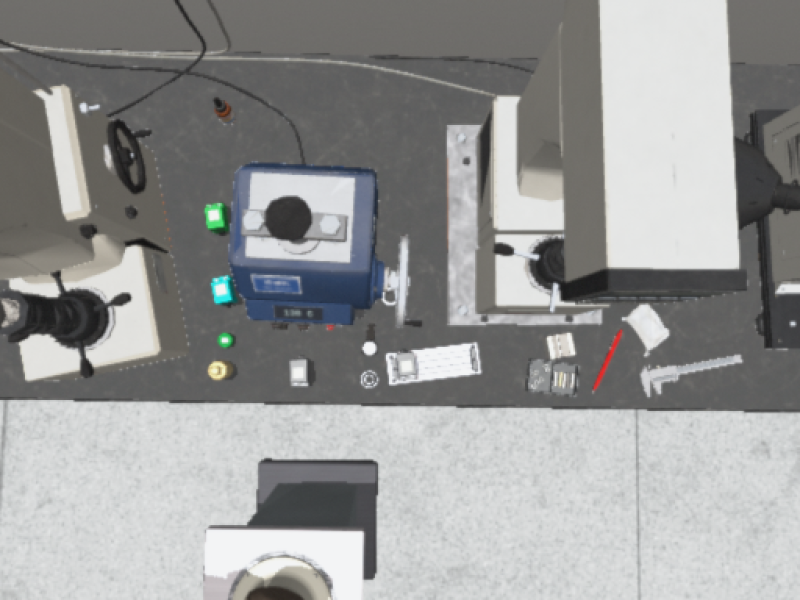

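View pics/scene0b.png

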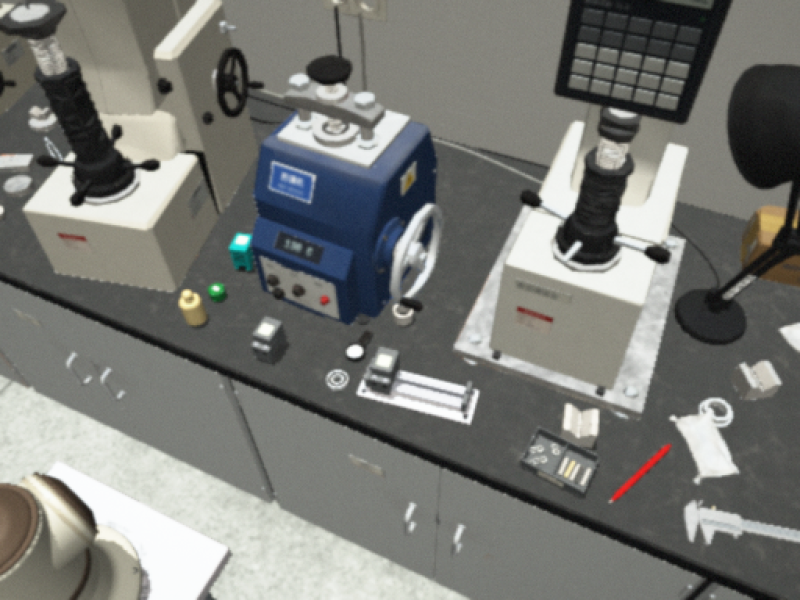

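The top view shows the loose grey module at about (300,372). The rail plate runs (388-480, 345-383), with the fitted module at (405,365). The weight is at (219,371), the bearing at (369,379), the loupe at (369,345) and the green look-alikes at (215-222, 215-290).

```bash
cat > h.py <<'E'
import numpy as np,cv2
from scipy.spatial.transform import Rotation as R
from bench import arm,cams
def ray(d,u,v,z):
    K,T=d["K"],np.array(d["T"]); p=np.linalg.inv(K)@[u,v,1]; r=T[:3,:3]@[p[0],-p[1],-p[2]]
    o=T[:3,3]; return o+r*(z-o[2])/r[2]
def proj(d,P):
    T=np.array(d["T"]); p=(np.atleast_2d(P)-T[:3,3])@T[:3,:3]; q=np.c_[p[:,0],-p[:,1],-p[:,2]]@d["K"].T
    return q[:,:2]/q[:,2:]
def shot(n,f,box=None,s=1.5625):
    d=cams.get_image(n); im=d["frame"]
    if box: im=im[box[1]:box[3],box[0]:box[2]]
    cv2.imwrite("pics/"+f,cv2.resize(im,None,fx=s,fy=s,interpolation=cv2.INTER_CUBIC)); return d
E
python3 - <<'E'
from h import *
d=cams.get_image("top"); s=1.5625
for n,u,v,z in [("module top",300,372,54),("plate nl",391,385,8),("plate nr",481,374,8),("plate fr",477,344,8),("plate fl",387,355,8),("fitted",405,362,77),("weight",219,371,40),("bear",369,379,11),("loupe",369,347,6),("vice corner",247,322,100),("sleeve?",226,340,20)]:
    print(n,ray(d,u/s,v/s,z).round())
print(proj(d,[[0,0,0],[274,561,209]])*s)
im=d["frame"]; 
cv2.imwrite("pics/topc.png",cv2.resize(im[205:260,180:320],None,fx=5.6,fy=5.6,interpolation=2))
E
```

```text
module top [469. -31.  54.]
plate nl [ 443. -211.    8.]
plate nr [ 469. -395.    8.]
plate fr [ 530. -387.    8.]
plate fl [ 504. -202.    8.]
fitted [ 493. -237.   77.]
weight [467. 132.  40.]
bear [ 455. -166.   11.]
loupe [ 520. -164.    6.]
vice corner [564.  67. 100.]
sleeve? [529. 126.  20.]
[[281.43796575 606.78512899]
 [-67.90194881 486.84924724]]
```

View pics/topc.png

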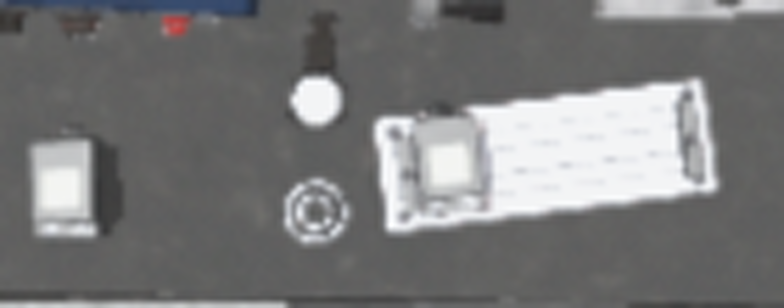

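The crop confirms it: the module's bright lip step faces the robot at yaw of about +3°, and the rail is at yaw of about +8°. I'll move over towards the module, keeping in front of the machines.

Emit:
{"name": "servo_tool", "arguments": {
  "commands": [
    [[0,0.021,0.03,0,0,0,0],[0,0.021,0.03,0,0,0,0],[0,0.021,0.03,0,0,0,0],[0,0.021,0.03,0,0,0,0],[0,0.021,0.03,0,0,0,0],[0,0.021,0.03,0,0,0,0],[0,0.021,0.03,0,0,0,0],[0,0.021,0.03,0,0,0,0],[0,0.021,0.03,0,0,0,0],[0,0.021,0.03,0,0,0,0]]
  ]
}}

```text
clock: 0.98
position: [331.0, 197.8, 209.7]
ee_rot: [0.974, -0.225, -0.0, -0.0]
contact_force: [1.2, 0.3, 0.8]
gripper_width: 85.6
grasp_force: 0.0
```

Emit:
{"name": "servo_tool", "arguments": {
  "commands": [
    [[0,0.023,0.016,0,0,0,-4],[0,0.023,0.016,0,0,0,-4],[0,0.023,0.016,0,0,0,-4],[0,0.023,0.016,0,0,0,-4],[0,0.023,0.016,0,0,0,-4],[0,0.023,0.016,0,0,0,-4],[0,0.023,0.016,0,0,0,-4],[0,0,0,0,0,0,0]]
  ]
}}

```text
clock: 1.65
position: [461.8, 51.3, 209.3]
ee_rot: [1.0, 0.016, 0.0, 0.0]
contact_force: [0.1, 0.2, -0.4]
gripper_width: 85.7
grasp_force: 0.0
```

Emit:
{"name": "servo_tool", "arguments": {
  "commands": [
    [[0,-0.013,0.04,0,0,0,-1],[0,-0.013,0.041,0,0,0,0],[0,0,0,0,0,0,0],[0,0,0,0,0,0,0]]
  ]
}}

```text
clock: 1.98
position: [436.1, -28.4, 209.7]
ee_rot: [1.0, 0.024, -0.0, -0.0]
contact_force: [0.2, 1.1, -0.0]
gripper_width: 85.4
grasp_force: 0.0
```

Run:
```python
from h import *
d=shot("wrist","w1.png"); s=arm.read_state();print(s["position"].round(1),s["joints"].round(2),np.round(d["T"],3).tolist())
```

```text
[436.7 -27.5 209.9] [ 0.31  0.06 -0.42 -0.   -1.09  1.31] [[0.048, 0.953, 0.3, 513.575], [-0.999, 0.046, 0.014, -25.059], [-0.001, -0.3, 0.954, 374.251], [0.0, 0.0, 0.0, 1.0]]
```

View pics/w1.png

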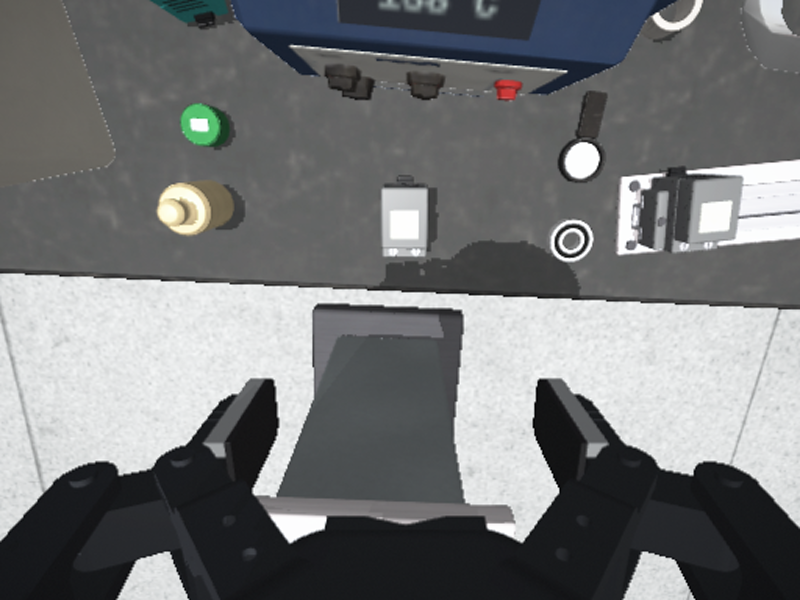

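The wrist view shows the loose module upright: top-face far corners (383,185) and (427,185), near corners at about (383,246) and (429,247). The gripper fingers are lined up with it in y.

Run:
```python
from h import *
d=cams.get_image("wrist"); im=d["frame"]
g=cv2.cvtColor(im,cv2.COLOR_BGR2GRAY)
cv2.imwrite("pics/w1c.png",cv2.resize(im[105:175,225:295],None,fx=8,fy=8,interpolation=0))
s=1.5625
c=np.array([ray(d,u/s,v/s,54) for u,v in[(383,185),(427,185),(429,247),(383,246)]]);print(c.round(1),c.mean(0))
```

```text
[[495.9  -9.   54. ]
 [497.4 -40.   54. ]
 [453.5 -44.3  54. ]
 [452.5 -10.5  54. ]] [474.81878392 -25.95044428  54.        ]
```

View pics/w1c.png

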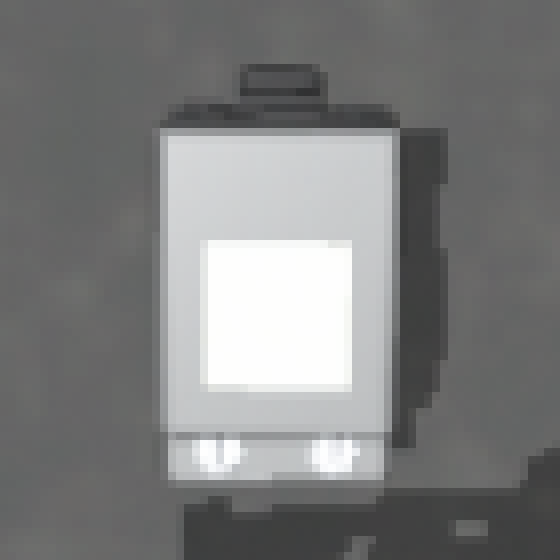

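Run:
```python
from h import *
d=cams.get_image("wrist")
c=np.array([ray(d,225+u/8,105+v/8,54) for u,v in[(161,130),(400,130),(395,432),(163,432)]]);print(c.round(1),c.mean(0))
for a,b in[(3,0),(2,1),(1,0),(2,3)]:
    v=c[b]-c[a];print(np.linalg.norm(v),np.degrees(np.arctan2(v[1],v[0])))
s=arm.read_state();print(s["position"],R.from_quat(s["ee_rot"]).as_matrix().round(3).tolist())
```

```text
[[493.2  -8.4  54. ]
 [494.8 -41.3  54. ]
 [452.8 -43.4  54. ]
 [451.1 -10.2  54. ]] [472.95101599 -25.83077664  54.        ]
42.13848987263327 2.447481911921337
42.133895060088165 2.8958933596481926
32.93232605262017 92.91944679010443
33.26211078368348 92.92490513746324
[437.21009967 -26.38118162 209.87838678] [[0.999, 0.052, 0.0], [0.052, -0.999, 0.0], [0.0, -0.0, -1.0]]
```

Emit:
{"name": "servo_tool", "arguments": {
  "commands": [
    [[0,0.0105,0.0005,0.035,0,0,0],[0,0.0105,0.0005,0.035,0,0,0],[0,0.01,0.0005,0.035,0,0,0],[0,0.01,0,0.035,0,0,0],[0,0,0,0.03,0,0,0],[0,0,0,0.016,0,0,0],[0,0,0,0,0,0,0],[0,0,0,0,0,0,0]]
  ]
}}

```text
clock: 2.8
position: [478.2, -25.5, 23.3]
ee_rot: [1.0, 0.027, -0.001, 0.0]
contact_force: [0.1, 0.3, 1.3]
gripper_width: 85.2
grasp_force: 0.0
```

Emit:
{"name": "servo_tool", "arguments": {
  "commands": [
    [[140,0,0,0,0,0,0],[255,0,0,0,0,0,0],[255,0,0,0,0,0,0],[255,0,0,0,0,0,0],[255,0,0,0,0,0,0],[255,0,0,0,0,0,0],[255,0,0,0,0,0,0]]
  ]
}}

```text
clock: 3.38
position: [479.0, -26.1, 25.3]
ee_rot: [1.0, 0.026, 0.001, -0.0]
contact_force: [-1.7, 1.4, 5.6]
gripper_width: 32.4
grasp_force: 59.2
```

Emit:
{"name": "servo_tool", "arguments": {
  "commands": [
    [[255,0,0,-0.02,0,0,0],[255,0,0,-0.04,0,0,0],[255,0,0,-0.04,0,0,0],[255,0,0,-0.04,0,0,0],[255,0,0,-0.04,0,0,0]]
  ]
}}

```text
clock: 3.8
position: [477.1, -26.6, 206.0]
ee_rot: [1.0, 0.025, 0.0, -0.0]
contact_force: [1.9, 1.6, -2.1]
gripper_width: 32.1
grasp_force: 60.3
```

Emit:
{"name": "servo_tool", "arguments": {
  "commands": [
    [[255,-0.008,0.035,0,0,0,0],[255,-0.008,0.036,0,0,0,0],[255,-0.008,0.036,0,0,0,0],[255,-0.007,0.036,0,0,0,0],[255,-0.007,0.036,0,0,0,0],[255,-0.007,0.036,0,0,0,0],[255,-0.007,0.036,0,0,0,0],[255,-0.007,0.036,0,0,0,0],[255,0,0,0,0,0,-5],[255,0,0,0,0,0,0]]
  ]
}}

```text
clock: 4.63
position: [432.6, -317.5, 203.2]
ee_rot: [0.998, 0.068, -0.0, -0.0]
contact_force: [0.4, 0.2, -2.2]
gripper_width: 32.4
grasp_force: 60.5
```

Emit:
{"name": "servo_tool", "arguments": {
  "commands": [
    [[255,0,0,0,0,0,0],[255,0,0,0,0,0,0],[255,0,0,0,0,0,0]]
  ]
}}

```text
clock: 4.88
position: [434.0, -315.0, 204.0]
ee_rot: [0.998, 0.069, 0.0, -0.0]
contact_force: [-0.8, -0.3, -1.6]
gripper_width: 32.0
grasp_force: 60.5
```

Run:
```python
from h import *
d=shot("wrist","w2.png"); s=arm.read_state();print(s["position"].round(1),s["ee_rot"].round(4),s["contact_force"].round(1),s["joints"].round(2))
```

```text
[ 434.1 -315.   204. ] [ 9.976e-01  6.970e-02  1.000e-04 -0.000e+00] [ 0.4 -0.5 -1.4] [-0.33  0.24 -0.22 -0.   -1.11  2.04]
```

View pics/w2.png

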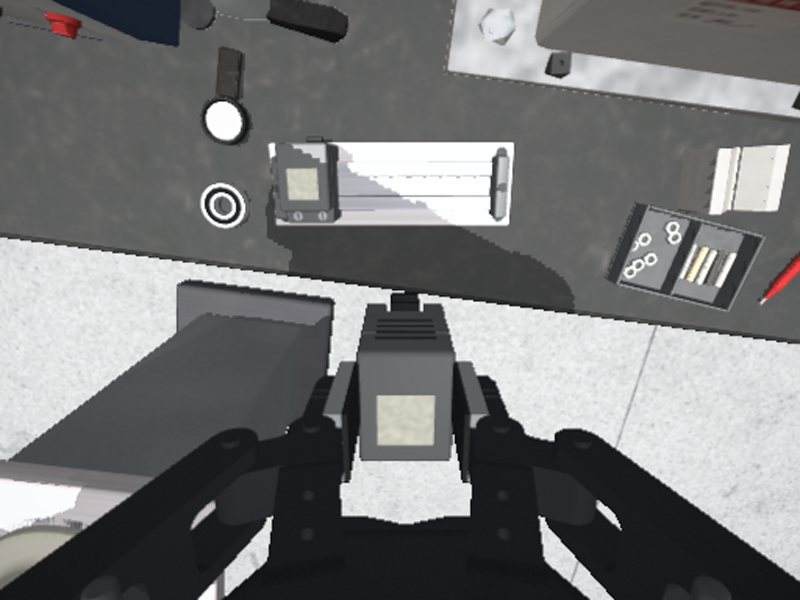

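The wrist view shows the plate with corners at about (275,143), (514,142) and (510,225), the fitted module at left and the end stop at (503,185). The held module's top face has corners at about (358,350), (455,350), (450,460) and (360,460). I'll zoom in for sub-pixel values.

Run:
```python
import cv2,numpy as np
from h import *
im=cams.get_image("wrist")["frame"]
a=cv2.resize(im[85:150,165:340],None,fx=4.5,fy=4.5,interpolation=0)
b=cv2.resize(im[218:298,215:390],None,fx=4,fy=3.75*1.0,interpolation=0)
b=cv2.resize(im[220:298,220:300],None,fx=4,fy=4-0.15,interpolation=0) if 0 else cv2.resize(im[222:298,220:300],None,fx=4,fy=4,interpolation=0)
a=cv2.resize(im[85:150,165:340],None,fx=4.5,fy=4.5,interpolation=0)
a=cv2.LUT(a,(255*(np.arange(256)/255)**1.5).astype(np.uint8))
c=np.zeros((a.shape[0]+b.shape[0],a.shape[1],3),np.uint8); c[:a.shape[0]]=a; c[a.shape[0]:,:b.shape[1]]=b
print(a.shape,b.shape,c.shape); cv2.imwrite("pics/w2c.png",c)
```

```text
(292, 788, 3) (304, 320, 3) (596, 788, 3)
```

View pics/w2c.png

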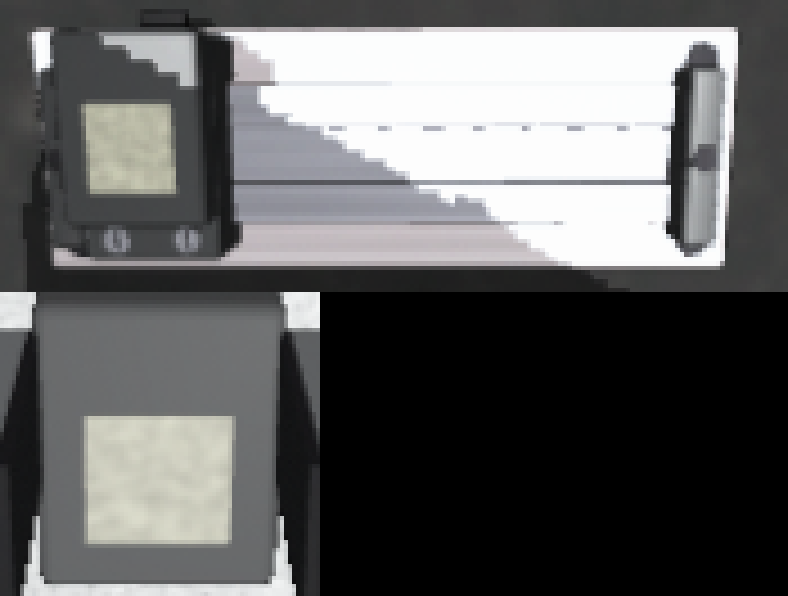

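```bash
cat > fit.py <<'E'
from h import *
from scipy.optimize import least_squares
d=cams.get_image("wrist"); st=arm.read_state()
A=lambda L:np.array(L,float)/4.5+[165,85]
B=lambda L:np.array(L,float)/4+[220,222]
pl=A([(32,31),(738,29),(724,267),(53,266)]); fm=A([(54,31),(197,31),(208,224),(68,222)])
PL=np.array([[32,95,8],[32,-95,8],[-32,-95,8],[-32,95,8]],float)
FM=np.array([[30,74,67],[30,40,67],[-14,40,67],[-14,74,67]],float)
ed=A([(300,83),(620,83),(480,222)])
def pose(p,P): return R.from_euler("z",p[2]).apply(P)+[p[0],p[1],p[3]]
def res(p,full=False):
    r=np.r_[(proj(d,pose(p,PL))-pl).ravel(),(proj(d,pose(p,FM))-fm).ravel()]
    e=[]
    for x,q in((17.5,ed[:2]),(-17.5,ed[2:])):
        a=proj(d,pose(p,np.array([[x,30,23],[x,-70,23]],float)))
        for k in q: e.append(np.interp(k[0],a[:,0],a[:,1])-k[1])
    return np.r_[r,np.array(e),(p[3])/3]
s=least_squares(res,[486,-299,.14,0],loss="soft_l1",x_scale=[10,10,.05,3]); p=s.x
print("rail",p.round(3),np.degrees(p[2]),"res",res(p).round(1))
mt=B([(36,14),(287,12),(275,291),(43,290)]); MT=np.array([[22,17,27],[22,-17,27],[-22,-17,27],[-22,17,27]],float)
def mres(m): return np.r_[(proj(d,R.from_euler("ZY",[m[3],m[4]]).apply(MT)+m[:3])-mt).ravel(),m[4]/.05]
m=least_squares(mres,[430,-315,205,p[2],0],x_scale=[10,10,10,.05,.05]).x
print("mod",m.round(3),mres(m).round(1))
T=R.from_quat(st["ee_rot"]); print("tcp",st["position"].round(1),"mod in tool",T.inv().apply(m[:3]-st["position"]).round(1), "tool heading",np.degrees(np.arctan2(*T.as_matrix()[1::-1,0])))
E
python3 fit.py
```

```text
rail [ 4.89802e+02 -2.96922e+02  1.41000e-01 -2.24500e+00] 8.06290944322126 res [ 0.1 -0.5  0.1 -0.3 -0.4 -0.1  0.1  0.3 -1.  -0.5  0.8 -0.6  0.5  0.5
 -0.4  1.   0.5  0.4 -0.3 -0.7]
mod [ 4.25800e+02 -3.16962e+02  2.01597e+02  1.36000e-01  1.10000e-02] [-0.2 -0.3 -0.   0.4  0.2 -0.1  0.1 -0.   0.2]
tcp [ 434.2 -315.2  204.1] mod in tool [-8.6  0.6  2.5] tool heading 8.004947227211078
```

Camera bias cancels if I keep the grasp offset taken from the same far view, so the module centre is 6 mm behind the TCP and about 1.7 mm above it. I'll tilt 20° now, then compute the pre-hook pose.

Emit:
{"name": "servo_tool", "arguments": {
  "commands": [
    [[255,0,0,0,0,5,0],[255,0,0,0,0,5,0],[255,0,0,0,0,5,0],[255,0,0,0,0,5,0],[255,0,0,0,0,0,0],[255,0,0,0,0,0,0],[255,0,0,0,0,0,0]]
  ]
}}

```text
clock: 5.62
position: [434.2, -316.1, 204.2]
ee_rot: [0.982, 0.069, 0.173, -0.012]
contact_force: [-0.3, 0.2, -1.6]
gripper_width: 31.8
grasp_force: 60.5
```

```bash
cat > go.py <<'E'
import sys
from h import *
# module centre in tool, bay frame in world
OFF=np.array([-6,0,-1.7]); BAY=np.array([492.2,-313.7,23]); BY=R.from_euler("z",8.06,degrees=True)
st=arm.read_state(); T=R.from_quat(st["ee_rot"]); Mm=T.as_matrix()@np.diag([1,-1,-1])
c=st["position"]+T.apply(OFF)
M=BY.inv().as_matrix()@Mm; cb=BY.inv().apply(c-BAY)
tilt=np.degrees(np.arctan2(M[2,0],M[0,0])); yaw=np.degrees(np.arctan2(M[1,0],M[0,0])); roll=np.degrees(M[2,1])
Tm=M.T@(np.array([-17.5,cb[1],0])-cb)
print("t",round(float(st["clock"]),2),"centre in bay",cb.round(2),"lip",(cb+M@[-22,0,-23]).round(2),"tilt/yaw/roll",round(tilt,2),round(yaw,2),round(roll,2),"edge T in module",Tm.round(2),"F",BY.inv().apply(st["contact_force"]).round(1),"w",st["gripper_width"].round(1))
if len(sys.argv)>1:
    tx,tz,y,back,up=map(float,sys.argv[1:6])  # wanted edge T in module, bay y, back-off, raise
    want=np.array([-17.5,0,0])-M@[tx,0,tz]+[-back,0,up]; want[1]=y
    dv=want-cb; print("move bay",dv.round(2),"tool mm",T.inv().apply(BY.apply(dv)).round(2))
E
python3 go.py -24.1 -17.3 -3 15 40
```

```text
Traceback (most recent call last):
  File "go.py", line 10, in <module>
    print("t",round(float(st["clock"]),2),"centre in bay",cb.round(2),"lip",(cb+M@[-22,0,-23]).round(2),"tilt/yaw/roll",round(tilt,2),round(yaw,2),round(roll,2),"edge T in module",Tm.round(2),"F",BY.inv().apply(st["contact_force"]).round(1),"w",st["gripper_width"].round(1))
                                                                                                                                                                                                                                                     ^^^^^^^^^^^^^^^^^^^^^^^^^
AttributeError: 'float' object has no attribute 'round'
```

```bash
sed -i 's/st\["gripper_width"\].round(1)/round(st["gripper_width"],1)/' go.py; python3 go.py -24.1 -17.3 -3 15 40
```

```text
t 5.62 centre in bay [-63.96   5.78 180.77] lip [-76.79   5.77 151.64] tilt/yaw/roll 19.95 -0.07 -0.04 edge T in module [ -18.01    0.2  -185.77] F [-0.3  0.2 -1.6] w 31.8
move bay [  48.21   -8.78 -116.28] tool mm [  5.65   8.62 125.76]
```

Emit:
{"name": "servo_tool", "arguments": {
  "commands": [
    [[255,0.0014,0.0022,0.0315,0,0,0],[255,0.0014,0.0022,0.0315,0,0,0],[255,0.0014,0.0022,0.0315,0,0,0],[255,0.0014,0.002,0.0315,0,0,0],[255,0,0,0,0,0,0],[255,0,0,0,0,0,0],[255,0,0,0,0,0,0]]
  ]
}}

```text
clock: 6.2
position: [484.0, -318.0, 88.1]
ee_rot: [0.982, 0.069, 0.173, -0.012]
contact_force: [0.2, -0.2, -0.5]
gripper_width: 31.5
grasp_force: 60.5
```

```bash
python3 go.py -24.1 -17.3 -3 9 0; python3 -c "
from h import *
a=shot('scene','s2.png',(215,190,325,290),7.2)"
```

```text
t 6.2 centre in bay [-14.94  -3.09  64.62] lip [-27.74  -3.12  35.48] tilt/yaw/roll 20.01 0.01 -0.07 edge T in module [-24.52   0.08 -59.84] F [ 0.2 -0.3 -0.5] w 31.5
move bay [  5.16   0.09 -40.12] tool mm [-8.88 -0.14 39.46]
```

View pics/s2.png

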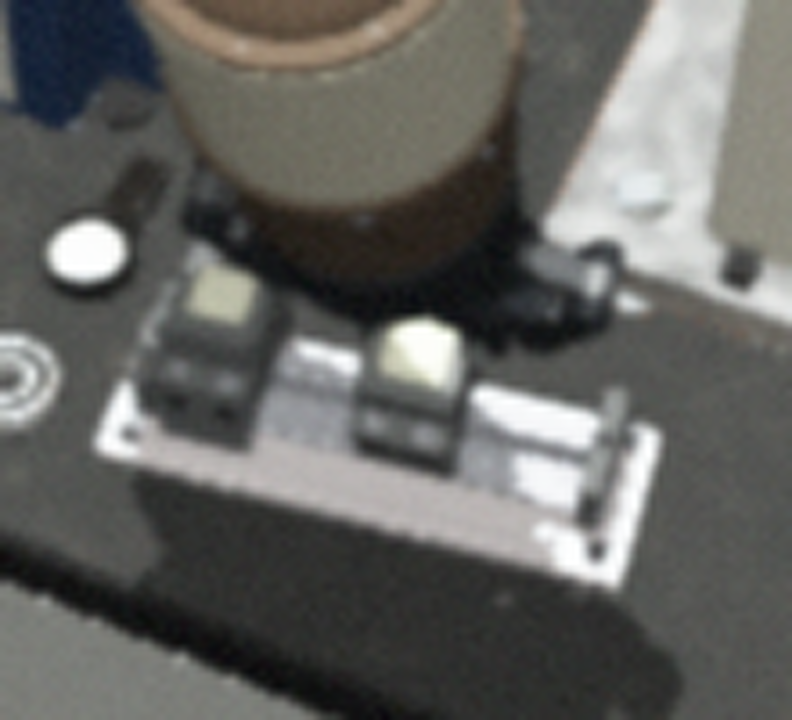

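The scene crop shows the tilted module above the rail's free stretch, parallel to the fitted one, at about (415,395). I'll descend to the pre-hook pose, about 5 mm short of the edge.

Emit:
{"name": "servo_tool", "arguments": {
  "commands": [
    [[255,-0.0045,0,0.02,0,0,0],[255,-0.0022,0,0.01,0,0,0],[255,-0.0022,0,0.0095,0,0,0],[255,0,0,0,0,0,0],[255,0,0,0,0,0,0],[255,0,0,0,0,0,0]]
  ]
}}

```text
clock: 6.75
position: [488.5, -317.5, 48.0]
ee_rot: [0.982, 0.068, 0.174, -0.012]
contact_force: [-0.4, -0.0, -1.3]
gripper_width: 31.9
grasp_force: 60.5
```

```bash
python3 go.py -24.1 -17.3 -3 0 0
```

```text
t 6.75 centre in bay [-10.47  -3.27  24.56] lip [-23.24  -3.27  -4.59] tilt/yaw/roll 20.06 -0.09 -0.06 edge T in module [-1.503e+01  1.000e-02 -2.066e+01] F [-0.4  0.  -1.3] w 31.9
move bay [ 9.67  0.27 -0.04] tool mm [ 9.07 -0.28  3.36]
```

Emit:
{"name": "servo_tool", "arguments": {
  "commands": [
    [[255,0.0019,0,0.0007,0,0,0],[255,0.0019,0,0.0007,0,0,0],[255,0.0019,0,0.0007,0,0,0],[255,0,0,0,0,0,0],[255,0,0,0,0,0,0],[255,0,0,0,0,0,0]]
  ]
}}

```text
clock: 7.25
position: [494.1, -316.2, 47.2]
ee_rot: [0.982, 0.068, 0.173, -0.012]
contact_force: [-0.9, -0.2, -2.3]
gripper_width: 32.0
grasp_force: 60.5
```

```bash
python3 go.py -24.1 -17.3 -3 0 0
```

```text
t 7.25 centre in bay [-4.7  -2.77 23.72] lip [-17.51  -2.74  -5.42] tilt/yaw/roll 20.0 -0.11 -0.0 edge T in module [-2.014e+01 -2.000e-02 -1.791e+01] F [-0.9 -0.1 -2.3] w 32.0
move bay [ 3.93 -0.23  0.78] tool mm [3.96 0.22 0.61]
```

Emit:
{"name": "servo_tool", "arguments": {
  "commands": [
    [[255,0.001,0,0.0001,0,0,0],[255,0.001,0,0.0001,0,0,0],[255,0,0,0,0,0,0],[255,0,0,0,0,0,0],[255,0,0,0,0,0,0]]
  ]
}}

```text
clock: 7.67
position: [496.0, -316.0, 47.6]
ee_rot: [0.982, 0.068, 0.173, -0.012]
contact_force: [0.7, 0.5, -1.8]
gripper_width: 31.7
grasp_force: 60.5
```

```bash
python3 go.py -24.1 -17.3 -3 0 0
```

```text
t 7.67 centre in bay [-2.81 -2.81 24.17] lip [-15.62  -2.79  -4.97] tilt/yaw/roll 20.0 -0.12 0.0 edge T in module [-22.07  -0.03 -17.69] F [ 0.8  0.4 -1.8] w 31.7
move bay [ 2.04 -0.19  0.33] tool mm [2.03 0.18 0.39]
```

Emit:
{"name": "servo_tool", "arguments": {
  "commands": [
    [[255,0.001,0,0.0002,0,0,0],[255,0.0008,0,0.0002,0,0,0],[255,0,0,0,0,0,0],[255,0,0,0,0,0,0],[255,0,0,0,0,0,0]]
  ]
}}

```text
clock: 8.08
position: [497.8, -315.7, 47.9]
ee_rot: [0.982, 0.068, 0.173, -0.012]
contact_force: [-0.5, -0.6, -2.1]
gripper_width: 32.0
grasp_force: 60.5
```

```bash
python3 go.py -24.1 -17.3 -3 0 0
```

```text
t 8.08 centre in bay [-0.96 -2.79 24.41] lip [-13.77  -2.76  -4.73] tilt/yaw/roll 20.0 -0.12 0.0 edge T in module [-23.89  -0.04 -17.28] F [-0.6 -0.6 -2.1] w 32.0
move bay [ 0.19 -0.21  0.09] tool mm [ 0.21  0.21 -0.02]
```

Emit:
{"name": "servo_tool", "arguments": {
  "commands": [
    [[255,0.0007,0,0.0002,0,0,0],[255,0,0,0,0,0,0],[255,0,0,0,0,0,0],[255,0,0,0,0,0,0]]
  ]
}}

```text
clock: 8.42
position: [498.5, -315.7, 48.0]
ee_rot: [0.982, 0.068, 0.173, -0.012]
contact_force: [-0.1, 0.1, -1.7]
gripper_width: 31.6
grasp_force: 60.5
```

Emit:
{"name": "servo_tool", "arguments": {
  "commands": [
    [[255,0.0006,0,0.0002,0,0,0],[255,0,0,0,0,0,0],[255,0,0,0,0,0,0],[255,0,0,0,0,0,0]]
  ]
}}

```text
clock: 8.75
position: [499.1, -315.6, 48.0]
ee_rot: [0.982, 0.068, 0.173, -0.012]
contact_force: [-0.6, 0.2, -1.2]
gripper_width: 31.4
grasp_force: 60.5
```

```bash
python3 go.py -24.1 -17.3 -3 0 0
```

```text
t 8.75 centre in bay [ 0.4  -2.82 24.52] lip [-12.41  -2.8   -4.62] tilt/yaw/roll 20.0 -0.12 -0.0 edge T in module [-25.2   -0.04 -16.92] F [-0.6  0.3 -1.2] w 31.4
move bay [-1.17 -0.18 -0.02] tool mm [-1.1   0.18 -0.38]
```

Emit:
{"name": "servo_tool", "arguments": {
  "commands": [
    [[255,0.0003,0,-0.0007,0,0,0],[255,0,0,0,0,0,0],[255,0,0,0,0,0,0],[255,0,0,0,0,0,0]]
  ]
}}

```text
clock: 9.08
position: [499.2, -315.5, 48.6]
ee_rot: [0.982, 0.068, 0.173, -0.012]
contact_force: [-1.3, 0.1, -1.9]
gripper_width: 32.1
grasp_force: 60.5
```

Emit:
{"name": "servo_tool", "arguments": {
  "commands": [
    [[255,0.0003,0,-0.0007,0,0,0],[255,0,0,0,0,0,0],[255,0,0,0,0,0,0],[255,0,0,0,0,0,0]]
  ]
}}

```text
clock: 9.42
position: [498.9, -315.5, 49.0]
ee_rot: [0.983, 0.068, 0.173, -0.012]
contact_force: [0.2, -1.3, -5.9]
gripper_width: 31.8
grasp_force: 60.2
```

Upward resistance shows the lip is hooked under the edge. I'll ease off 0.5 mm and begin rocking about the edge.

Emit:
{"name": "servo_tool", "arguments": {
  "commands": [
    [[255,-0.0002,0,0.0005,0,0,0],[255,0,0,0,0,0,0],[255,0.0005,0,0.0011,0,-2,0],[255,0.0005,0,0.0011,0,-2,0],[255,0,0,0,0,0,0],[255,0,0,0,0,0,0],[255,0,0,0,0,0,0]]
  ]
}}

```text
clock: 10.0
position: [500.8, -315.1, 47.2]
ee_rot: [0.988, 0.068, 0.139, -0.01]
contact_force: [0.3, 0.3, -3.7]
gripper_width: 31.9
grasp_force: 60.4
```

```bash
python3 go.py -25 -17.3 -3 0 0
```

```text
t 10.0 centre in bay [ 2.06 -2.58 24.13] lip [-12.72  -2.53  -4.06] tilt/yaw/roll 16.05 -0.15 0.03 edge T in module [-25.47  -0.06 -17.78] F [ 0.4  0.3 -3.7] w 31.9
move bay [-0.32 -0.42 -0.59] tool mm [-0.47  0.42  0.48]
```

Emit:
{"name": "servo_tool", "arguments": {
  "commands": [
    [[255,0.0003,0,0.0013,0,-2,0],[255,0.0004,0,0.0012,0,-2,0],[255,0,0,0,0,0,0],[255,0,0,0,0,0,0],[255,0,0,0,0,0,0]]
  ]
}}

```text
clock: 10.42
position: [502.4, -315.3, 45.3]
ee_rot: [0.992, 0.069, 0.105, -0.007]
contact_force: [0.6, -0.5, -1.2]
gripper_width: 31.7
grasp_force: 60.4
```

Emit:
{"name": "servo_tool", "arguments": {
  "commands": [
    [[255,0.0005,0,0.0011,0,-2,0],[255,0,0,0,0,0,0],[255,0,0,0,0,0,0],[255,0,0,0,0,0,0]]
  ]
}}

```text
clock: 10.75
position: [503.2, -315.3, 44.3]
ee_rot: [0.994, 0.069, 0.088, -0.006]
contact_force: [0.1, -0.0, -1.3]
gripper_width: 31.9
grasp_force: 60.5
```

```bash
python3 go.py -25 -17.3 -3 0 0
```

```text
t 10.75 centre in bay [ 4.5  -3.07 21.94] lip [-13.11  -3.04  -4.57] tilt/yaw/roll 10.13 -0.14 -0.03 edge T in module [-25.51  -0.04 -17.73] F [ 0.1 -0.  -1.3] w 31.9
move bay [-0.43  0.07 -0.51] tool mm [-0.51 -0.07  0.43]
```

Emit:
{"name": "servo_tool", "arguments": {
  "commands": [
    [[255,0.0004,0,0.0012,0,-2,0],[255,0,0,0,0,0,0],[255,0,0,0,0,0,0],[255,0,0,0,0,0,0]]
  ]
}}

```text
clock: 11.08
position: [504.2, -315.2, 43.4]
ee_rot: [0.995, 0.069, 0.071, -0.004]
contact_force: [0.9, 0.2, -0.2]
gripper_width: 31.9
grasp_force: 60.7
```

Emit:
{"name": "servo_tool", "arguments": {
  "commands": [
    [[255,0.0004,0,0.0012,0,-2,0],[255,0,0,0,0,0,0],[255,0,0,0,0,0,0],[255,0,0,0,0,0,0]]
  ]
}}

```text
clock: 11.42
position: [504.9, -315.2, 42.2]
ee_rot: [0.996, 0.069, 0.054, -0.003]
contact_force: [2.7, 0.6, 0.5]
gripper_width: 31.7
grasp_force: 60.8
```

```bash
python3 go.py -25.5 -17.3 -3 0 0; python3 -c "
from h import *
print(arm.read_state()['wrist_torque'])"
```

```text
t 11.42 centre in bay [ 6.2  -3.25 20.25] lip [-13.2   -3.24  -4.98] tilt/yaw/roll 6.17 -0.11 -0.06 edge T in module [-25.74  -0.03 -17.59] F [2.7 0.2 0.5] w 31.7
move bay [-0.21  0.25 -0.31] tool mm [-0.24 -0.25  0.29]
[ 0.07276497 -0.47267125  0.01668682]
```

Emit:
{"name": "servo_tool", "arguments": {
  "commands": [
    [[255,0.0004,0,0.0009,0,-1.5,0],[255,0,0,0,0,0,0],[255,0,0,0,0,0,0],[255,0,0,0,0,0,0]]
  ]
}}

```text
clock: 11.75
position: [505.5, -314.9, 40.9]
ee_rot: [0.997, 0.069, 0.04, -0.002]
contact_force: [3.2, 0.8, 1.2]
gripper_width: 31.8
grasp_force: 60.7
```

Emit:
{"name": "servo_tool", "arguments": {
  "commands": [
    [[255,0.0004,0,0.0009,0,-1.5,0],[255,0,0,0,0,0,0],[255,0,0,0,0,0,0],[255,0,0,0,0,0,0]]
  ]
}}

```text
clock: 12.08
position: [505.9, -314.9, 40.2]
ee_rot: [0.997, 0.069, 0.027, -0.001]
contact_force: [4.0, -0.5, 0.7]
gripper_width: 32.1
grasp_force: 60.7
```

```bash
python3 go.py -25.5 -17.3 -3 0 0; python3 -c "
from h import *
print(arm.read_state()['wrist_torque'])"
```

```text
t 12.08 centre in bay [ 7.3  -3.13 18.55] lip [-13.44  -3.11  -5.6 ] tilt/yaw/roll 3.07 -0.09 -0.05 edge T in module [-2.575e+01 -2.000e-02 -1.719e+01] F [ 3.9 -1.   0.7] w 32.1
move bay [-0.26  0.13  0.09] tool mm [-0.26 -0.13 -0.11]
[-0.06056534 -1.38738128 -0.00581167]
```

Emit:
{"name": "servo_tool", "arguments": {
  "commands": [
    [[255,0.0002,0,0.0008,0,-1.5,0],[255,0,0,0,0,0,0],[255,0,0,0,0,0,0],[255,0,0,0,0,0,0]]
  ]
}}

```text
clock: 12.42
position: [506.0, -314.9, 39.4]
ee_rot: [0.997, 0.069, 0.013, -0.001]
contact_force: [5.1, 0.2, 0.8]
gripper_width: 31.8
grasp_force: 60.8
```

Emit:
{"name": "servo_tool", "arguments": {
  "commands": [
    [[255,0.0002,0,0.0008,0,-1.5,0],[255,0,0,0,0,0,0],[255,0,0,0,0,0,0],[255,0,0,0,0,0,0]]
  ]
}}

```text
clock: 12.75
position: [505.5, -314.8, 38.5]
ee_rot: [0.998, 0.069, -0.0, 0.0]
contact_force: [3.8, -0.4, 1.8]
gripper_width: 31.8
grasp_force: 61.0
```

```bash
python3 go.py -25.5 -17.3 -3 0 0; python3 -c "
from h import *
print(arm.read_state()['wrist_torque'])"
```

```text
t 12.75 centre in bay [ 7.07 -2.92 17.16] lip [-14.94  -2.89  -5.83] tilt/yaw/roll -0.03 -0.1 -0.01 edge T in module [-24.56  -0.04 -17.17] F [ 3.7 -0.9  1.8] w 31.8
move bay [ 0.94 -0.08  0.13] tool mm [ 0.94  0.08 -0.13]
[-0.04214398 -1.35654796  0.05041722]
```

Torque has plateaued, so the module may have pivoted in the grip rather than clicked. I'll open partly, rise, and look.

Emit:
{"name": "servo_tool", "arguments": {
  "commands": [
    [[110,0,0,0,0,0,0],[110,0,0,0,0,0,0],[110,0,0,0,0,0,0],[110,0,0,0,0,0,0],[110,0,0,-0.02,0,0,0],[110,0,0,-0.04,0,0,0],[110,0,0,0,0,0,0],[110,0,0,0,0,0,0]]
  ]
}}

```text
clock: 13.42
position: [506.4, -315.2, 100.8]
ee_rot: [0.998, 0.069, 0.002, 0.001]
contact_force: [-0.5, 0.5, -0.9]
gripper_width: 48.5
grasp_force: 0.0
```

```bash
python3 go.py;  python3 - <<'E'
from h import *
d=cams.get_image("wrist"); P=[BY for BY in []]
q=proj(d,[[500,-312,67]])[0];print(q)
x,y=int(q[0]),int(q[1]); im=d["frame"]; x0=max(0,x-100);y0=max(0,min(y-75,384-150))
cv2.imwrite("pics/w3.png",cv2.resize(im[y0:y0+150,x0:x0+200],None,fx=4,fy=4,interpolation=2));print(x0,y0)
E
```

```text
t 13.42 centre in bay [ 7.81 -3.48 79.52] lip [-14.11  -3.47  56.44] tilt/yaw/roll 0.22 -0.13 -0.11 edge T in module [-25.61   0.1  -79.42] F [-0.5  0.5 -0.9] w 48.5
[253.51308995 217.23542251]
153 142
```

View pics/w3.png

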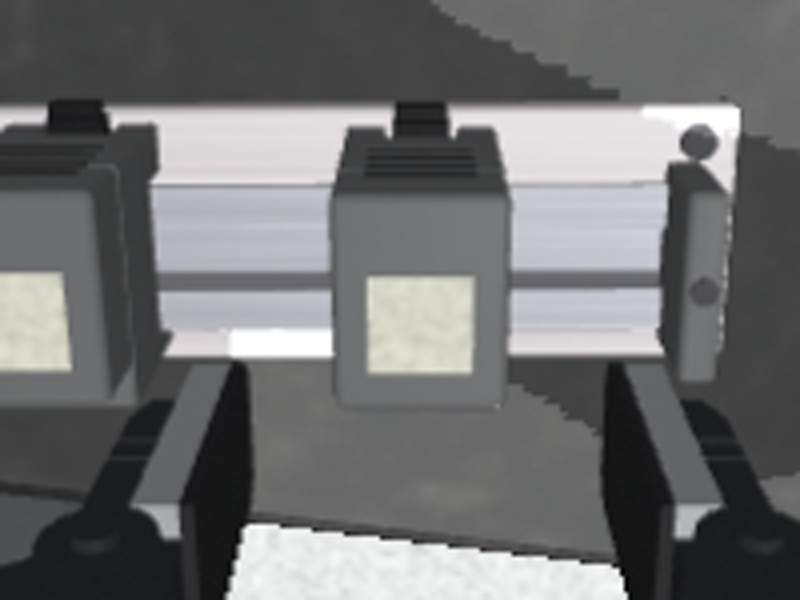

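The view shows the module square on the rail, crop (340-505, 130-405), nearly matching the fitted one. I can't tell whether the foot has clicked, so I'll press gently above it with shut fingers.

Emit:
{"name": "servo_tool", "arguments": {
  "commands": [
    [[255,0.01,0,0,0,0,0],[255,0,0,0,0,0,0],[255,0,0,0,0,0,0],[255,0,0,0.012,0,0,0],[255,0,0,0.008,0,0,0],[255,0,0,0,0,0,0],[255,0,0,0,0,0,0],[255,0,0,0,0,0,0],[255,0,0,0.008,0,0,0],[255,0,0,0,0,0,0]]
  ]
}}

```text
clock: 14.3
position: [514.7, -313.0, 69.3]
ee_rot: [0.998, 0.069, -0.001, -0.001]
contact_force: [0.0, 0.0, -0.9]
gripper_width: 0.1
grasp_force: 0.0
```

Emit:
{"name": "servo_tool", "arguments": {
  "commands": [
    [[255,0,0,0.001,0,0,0],[255,0,0,0,0,0,0],[255,0,0,0.001,0,0,0],[255,0,0,0,0,0,0],[255,0,0,0,0,0,0]]
  ]
}}

```text
clock: 14.72
position: [515.4, -313.3, 68.5]
ee_rot: [0.998, 0.069, 0.0, 0.0]
contact_force: [0.3, -0.7, -1.0]
gripper_width: -0.1
grasp_force: 0.0
```

Emit:
{"name": "servo_tool", "arguments": {
  "commands": [
    [[255,0,0,0.001,0,0,0],[255,0,0,0,0,0,0],[255,0,0,0,0,0,0]]
  ]
}}

```text
clock: 14.97
position: [515.3, -313.3, 67.4]
ee_rot: [0.998, 0.069, -0.0, -0.0]
contact_force: [-0.1, 0.2, -0.3]
gripper_width: 0.3
grasp_force: 0.0
```

Emit:
{"name": "servo_tool", "arguments": {
  "commands": [
    [[255,0,0,0.0007,0,0,0],[255,0,0,0,0,0,0],[255,0,0,0,0,0,0]]
  ]
}}

```text
clock: 15.22
position: [515.3, -313.3, 66.6]
ee_rot: [0.998, 0.069, -0.0, -0.0]
contact_force: [0.7, -0.4, 0.2]
gripper_width: -0.1
grasp_force: 0.0
```

Emit:
{"name": "servo_tool", "arguments": {
  "commands": [
    [[255,0,0,0.0007,0,0,0],[255,0,0,0,0,0,0],[255,0,0,0,0,0,0]]
  ]
}}

```text
clock: 15.47
position: [515.3, -313.3, 65.9]
ee_rot: [0.998, 0.069, -0.0, -0.0]
contact_force: [-0.0, 0.6, -0.3]
gripper_width: 0.3
grasp_force: 0.0
```

Emit:
{"name": "servo_tool", "arguments": {
  "commands": [
    [[255,0,0,0.0007,0,0,0],[255,0,0,0,0,0,0],[255,0,0,0,0,0,0]]
  ]
}}

```text
clock: 15.72
position: [515.3, -313.3, 65.3]
ee_rot: [0.998, 0.069, -0.0, -0.0]
contact_force: [0.9, -0.8, -0.8]
gripper_width: 0.2
grasp_force: 0.0
```

Emit:
{"name": "servo_tool", "arguments": {
  "commands": [
    [[255,0,0,0.0007,0,0,0],[255,0,0,0,0,0,0],[255,0,0,0,0,0,0]]
  ]
}}

```text
clock: 15.97
position: [515.4, -313.3, 64.6]
ee_rot: [0.998, 0.069, -0.0, -0.0]
contact_force: [-0.2, -0.9, -0.3]
gripper_width: -0.1
grasp_force: 0.0
```

Emit:
{"name": "servo_tool", "arguments": {
  "commands": [
    [[255,0,0,0.0007,0,0,0],[255,0,0,0,0,0,0],[255,0,0,0,0,0,0]]
  ]
}}

```text
clock: 16.22
position: [515.3, -313.3, 63.9]
ee_rot: [0.998, 0.069, -0.0, -0.0]
contact_force: [1.1, 0.5, -0.0]
gripper_width: -0.3
grasp_force: 0.0
```

Emit:
{"name": "servo_tool", "arguments": {
  "commands": [
    [[255,0,0,0.0007,0,0,0],[255,0,0,0,0,0,0],[255,0,0,0,0,0,0]]
  ]
}}

```text
clock: 16.47
position: [515.3, -313.3, 63.2]
ee_rot: [0.998, 0.069, -0.0, -0.0]
contact_force: [0.1, -0.7, 0.3]
gripper_width: 0.0
grasp_force: 0.0
```

Emit:
{"name": "servo_tool", "arguments": {
  "commands": [
    [[255,0,0,0.0007,0,0,0],[255,0,0,0,0,0,0],[255,0,0,0,0,0,0]]
  ]
}}

```text
clock: 16.72
position: [515.3, -313.3, 62.5]
ee_rot: [0.998, 0.069, -0.0, -0.0]
contact_force: [0.8, 0.5, -0.7]
gripper_width: 0.0
grasp_force: 0.0
```

Run:
```python
from h import *
d=cams.get_image("wrist"); st=arm.read_state(); print(st["position"])
q=proj(d,[st["position"]])[0]; print(q); x,y=map(int,q); im=d["frame"]; x0=x-100;y0=min(y-90,384-150)
a=cv2.resize(im[y0:y0+150,x0:x0+200],None,fx=2.6,fy=2.6,interpolation=2)
e=cams.get_image("scene");q=proj(e,[st["position"]])[0];x,y=map(int,q);b=cv2.resize(e["frame"][y-37:y+38,x-50:x+50],None,fx=2.6,fy=2.6,interpolation=2)
c=np.zeros((a.shape[0],a.shape[1]+b.shape[1],3),np.uint8);c[:,:a.shape[1]]=a;c[:b.shape[0],a.shape[1]:]=b
print(x0,y0,c.shape);cv2.imwrite("pics/w4.png",c)
```

```text
[ 515.32674878 -313.29631947   62.48171728]
[258.85830818 229.18757982]
158 139 (390, 780, 3)
```

View pics/w4.png

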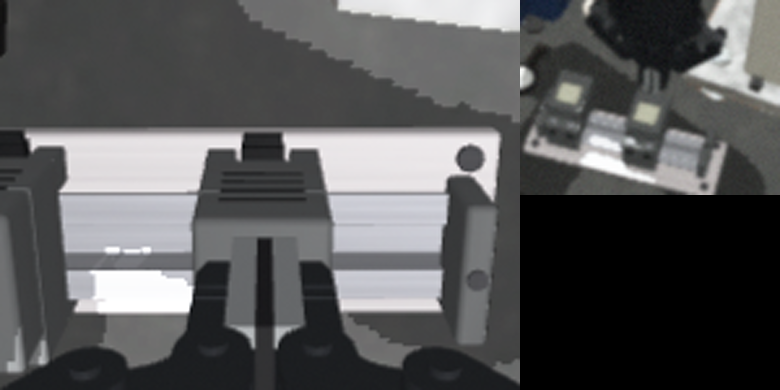

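The left panel shows the shut fingertips at (265,237) over the module's top, with its far edge at row 220. There is still no contact, so I'll keep descending in small steps.

Emit:
{"name": "servo_tool", "arguments": {
  "commands": [
    [[255,0,0,0.0007,0,0,0],[255,0,0,0,0,0,0],[255,0,0,0,0,0,0]]
  ]
}}

```text
clock: 17.07
position: [515.3, -313.3, 61.8]
ee_rot: [0.998, 0.069, -0.0, -0.0]
contact_force: [0.5, -0.0, -0.0]
gripper_width: 0.1
grasp_force: 0.0
```

Emit:
{"name": "servo_tool", "arguments": {
  "commands": [
    [[255,0,0,0.0007,0,0,0],[255,0,0,0,0,0,0],[255,0,0,0,0,0,0]]
  ]
}}

```text
clock: 17.32
position: [515.3, -313.3, 61.1]
ee_rot: [0.998, 0.069, -0.0, 0.0]
contact_force: [0.3, -0.4, 0.3]
gripper_width: 0.2
grasp_force: 0.0
```

Emit:
{"name": "servo_tool", "arguments": {
  "commands": [
    [[255,0,0,0.0007,0,0,0],[255,0,0,0,0,0,0],[255,0,0,0,0,0,0]]
  ]
}}

```text
clock: 17.57
position: [515.3, -313.3, 60.4]
ee_rot: [0.998, 0.069, -0.0, -0.0]
contact_force: [0.4, -0.5, -0.0]
gripper_width: -0.2
grasp_force: 0.0
```

Emit:
{"name": "servo_tool", "arguments": {
  "commands": [
    [[255,0,0,0.0008,0,0,0],[255,0,0,0,0,0,0],[255,0,0,0,0,0,0]]
  ]
}}

```text
clock: 17.82
position: [515.3, -313.3, 59.6]
ee_rot: [0.998, 0.069, -0.0, -0.0]
contact_force: [0.1, -0.2, -0.1]
gripper_width: 0.2
grasp_force: 0.0
```

Emit:
{"name": "servo_tool", "arguments": {
  "commands": [
    [[255,0,0,0.0008,0,0,0],[255,0,0,0,0,0,0],[255,0,0,0,0,0,0]]
  ]
}}

```text
clock: 18.07
position: [515.3, -313.3, 58.8]
ee_rot: [0.998, 0.069, -0.0, -0.0]
contact_force: [0.3, 0.1, 0.5]
gripper_width: 0.0
grasp_force: 0.0
```

Emit:
{"name": "servo_tool", "arguments": {
  "commands": [
    [[255,0,0,0.0008,0,0,0],[255,0,0,0,0,0,0],[255,0,0,0,0,0,0]]
  ]
}}

```text
clock: 18.32
position: [515.3, -313.3, 58.0]
ee_rot: [0.998, 0.069, -0.0, -0.0]
contact_force: [-0.5, 0.5, 0.3]
gripper_width: -0.2
grasp_force: 0.0
```

Run:
```python
from h import *
d=cams.get_image("wrist"); st=arm.read_state(); p=st["position"]
print(proj(d,[p,p+[0,0,5],p+[0,0,10],p+[0,0,20]]).round(1).tolist())
B=R.from_euler("z",8.06,degrees=True);o=np.array([492.2,-313.7,0])
for z in(62,67):
  print(z,proj(d,B.apply([[30,14,z],[30,-20,z],[-14,14,z],[-14,-20,z]])+o).round(1).tolist())
g=cv2.cvtColor(d["frame"],cv2.COLOR_BGR2GRAY)
print(g[205:285:1,258].tolist());print(g[205:285,265].tolist());print(g[205:285,275].tolist());print(g[205:285,240].tolist())
```

```text
[[258.9, 229.2], [258.9, 232.7], [258.8, 236.3], [258.8, 244.3]]
62 [[231.5, 221.6], [286.7, 221.5], [233.6, 282.8], [284.9, 282.7]]
67 [[230.7, 225.0], [287.4, 224.9], [232.9, 287.5], [285.6, 287.4]]
[66, 67, 49, 43, 64, 58, 36, 62, 68, 38, 48, 64, 57, 39, 62, 68, 68, 68, 68, 68, 74, 90, 103, 112, 118, 69, 31, 26, 26, 26, 25, 26, 24, 26, 27, 25, 25, 26, 25, 24, 26, 26, 26, 25, 24, 26, 26, 26, 26, 25, 26, 25, 25, 25, 25, 25, 25, 26, 25, 36, 48, 51, 50, 50, 50, 51, 50, 49, 51, 50, 50, 50, 50, 50, 50, 51, 50, 51, 50, 50]
[67, 67, 49, 42, 64, 59, 36, 63, 68, 37, 49, 64, 57, 39, 62, 68, 68, 68, 68, 68, 74, 89, 103, 113, 119, 106, 104, 104, 104, 104, 103, 104, 104, 104, 104, 103, 104, 104, 104, 104, 104, 104, 104, 104, 104, 104, 104, 104, 104, 104, 104, 104, 104, 104, 104, 104, 104, 104, 104, 137, 177, 185, 184, 173, 140, 82, 38, 30, 29, 29, 29, 29, 29, 27, 26, 27, 26, 27, 26, 27]
[66, 66, 67, 68, 68, 68, 57, 65, 68, 49, 59, 66, 59, 40, 62, 68, 68, 68, 68, 68, 74, 90, 103, 112, 120, 122, 121, 122, 122, 122, 121, 122, 121, 122, 73, 36, 30, 30, 30, 30, 30, 30, 31, 35, 42, 34, 30, 30, 49, 36, 30, 31, 29, 30, 30, 42, 45, 58, 60, 49, 34, 29, 30, 30, 30, 29, 34, 39, 39, 36, 32, 30, 30, 30, 30, 30, 30, 31, 29, 29]
[67, 67, 67, 67, 67, 68, 68, 68, 68, 77, 84, 71, 67, 65, 66, 67, 68, 68, 68, 69, 75, 90, 103, 109, 116, 117, 116, 117, 116, 116, 116, 116, 116, 116, 70, 35, 30, 30, 30, 31, 30, 30, 30, 35, 42, 33, 30, 30, 49, 36, 30, 30, 30, 30, 30, 30, 31, 30, 30, 30, 30, 30, 29, 30, 29, 30, 29, 38, 50, 51, 47, 34, 30, 30, 30, 30, 31, 30, 30, 30]
```

Emit:
{"name": "servo_tool", "arguments": {
  "commands": [
    [[255,0,0,0.0008,0,0,0],[255,0,0,0,0,0,0],[255,0,0,0,0,0,0]]
  ]
}}

```text
clock: 18.62
position: [515.3, -313.3, 57.2]
ee_rot: [0.998, 0.069, -0.0, -0.0]
contact_force: [0.7, -0.5, 0.4]
gripper_width: -0.1
grasp_force: 0.0
```

Emit:
{"name": "servo_tool", "arguments": {
  "commands": [
    [[255,0,0,0.0008,0,0,0],[255,0,0,0,0,0,0],[255,0,0,0,0,0,0]]
  ]
}}

```text
clock: 18.87
position: [515.3, -313.3, 56.4]
ee_rot: [0.998, 0.069, -0.0, -0.0]
contact_force: [-0.1, -0.2, 0.6]
gripper_width: 0.2
grasp_force: 0.0
```

Emit:
{"name": "servo_tool", "arguments": {
  "commands": [
    [[255,0,0,0.0008,0,0,0],[255,0,0,0,0,0,0],[255,0,0,0,0,0,0]]
  ]
}}

```text
clock: 19.12
position: [515.3, -313.3, 55.5]
ee_rot: [0.998, 0.069, -0.0, -0.0]
contact_force: [-0.0, 0.1, 0.6]
gripper_width: 0.5
grasp_force: 0.0
```

Run:
```python
from h import *
d=cams.get_image("wrist"); st=arm.read_state(); p=st["position"]; x=R.from_quat(st["ee_rot"]).as_matrix()[:,0]
print(p,proj(d,[p+a*x+[0,0,z] for a in(-11,0,11) for z in(0,5,10,15,20)]).round(1)[:,1].reshape(3,5))
g=cv2.cvtColor(d["frame"],cv2.COLOR_BGR2GRAY);print(g[220:235,258].tolist(),g[220:270,265].tolist(),g[235,235:285].tolist())
```

```text
[ 515.33596434 -313.31498697   55.58651806] [[244.7 248.5 252.5 256.8 261.3]
 [229.2 232.6 236.3 240.2 244.3]
 [213.1 216.2 219.5 222.9 226.6]]
[49, 65, 68, 69, 68, 68, 68, 79, 96, 107, 64, 31, 26, 26, 26] [49, 65, 67, 68, 68, 69, 68, 80, 95, 107, 102, 105, 105, 105, 105, 105, 104, 104, 105, 105, 104, 105, 104, 104, 105, 105, 105, 105, 104, 104, 105, 105, 105, 105, 105, 104, 105, 105, 104, 104, 104, 104, 104, 104, 138, 179, 186, 186, 175, 141] [117, 117, 117, 117, 117, 117, 117, 118, 118, 118, 118, 116, 107, 105, 105, 105, 104, 105, 105, 104, 105, 94, 25, 27, 25, 26, 27, 55, 104, 105, 105, 105, 105, 105, 105, 105, 106, 112, 122, 123, 122, 122, 123, 123, 123, 124, 123, 124, 123, 119]
```

Emit:
{"name": "servo_tool", "arguments": {
  "commands": [
    [[255,0,0,0.001,0,0,0],[255,0,0,0,0,0,0]]
  ]
}}

```text
clock: 19.33
position: [515.2, -313.3, 54.5]
ee_rot: [0.998, 0.069, -0.0, -0.0]
contact_force: [1.1, -0.2, -0.5]
gripper_width: -0.0
grasp_force: 0.0
```

Emit:
{"name": "servo_tool", "arguments": {
  "commands": [
    [[255,0,0,0.001,0,0,0],[255,0,0,0,0,0,0]]
  ]
}}

```text
clock: 19.5
position: [515.2, -313.3, 53.4]
ee_rot: [0.998, 0.069, -0.0, -0.0]
contact_force: [-1.0, 0.3, -1.0]
gripper_width: -0.1
grasp_force: 0.0
```

Emit:
{"name": "servo_tool", "arguments": {
  "commands": [
    [[255,0,0,0.0007,0,0,0],[255,0,0,0,0,0,0]]
  ]
}}

```text
clock: 19.67
position: [515.3, -313.3, 52.8]
ee_rot: [0.998, 0.069, -0.0, -0.0]
contact_force: [-0.6, 0.2, -0.4]
gripper_width: -0.1
grasp_force: 0.0
```

Emit:
{"name": "servo_tool", "arguments": {
  "commands": [
    [[255,0,0,0.001,0,0,0],[255,0,0,0,0,0,0]]
  ]
}}

```text
clock: 19.83
position: [515.2, -313.3, 51.7]
ee_rot: [0.998, 0.069, -0.0, -0.0]
contact_force: [-0.4, -1.3, -0.5]
gripper_width: -0.0
grasp_force: 0.0
```

Emit:
{"name": "servo_tool", "arguments": {
  "commands": [
    [[255,0,0,0.001,0,0,0],[255,0,0,0,0,0,0]]
  ]
}}

```text
clock: 20.0
position: [515.2, -313.3, 50.7]
ee_rot: [0.998, 0.069, -0.0, -0.0]
contact_force: [-0.7, -0.2, -1.0]
gripper_width: -0.0
grasp_force: 0.0
```

Emit:
{"name": "servo_tool", "arguments": {
  "commands": [
    [[255,0,0,0.0007,0,0,0],[255,0,0,0,0,0,0]]
  ]
}}

```text
clock: 20.17
position: [515.3, -313.3, 50.1]
ee_rot: [0.998, 0.069, -0.0, -0.0]
contact_force: [0.3, -1.0, -0.1]
gripper_width: 0.3
grasp_force: 0.0
```

Run:
```python
from h import *
d=cams.get_image("wrist"); g=cv2.cvtColor(d["frame"],cv2.COLOR_BGR2GRAY)
for c in(240,258,265):print(g[200:245,c].tolist())
B=R.from_euler("z",8.06,degrees=True);o=np.array([492.2,-313.7,0])
for z in(62,67):
  print(z,proj(d,B.apply([[30,14,z],[30,-20,z],[-14,14,z],[-14,-20,z]])+o).round(1).tolist())
```

```text
[229, 125, 67, 67, 68, 68, 69, 68, 67, 67, 67, 67, 68, 68, 68, 69, 68, 68, 67, 81, 79, 69, 63, 61, 66, 68, 69, 68, 69, 68, 68, 79, 95, 104, 111, 116, 117, 117, 117, 71, 36, 30, 30, 30, 30]
[30, 34, 39, 40, 39, 41, 63, 67, 68, 67, 67, 58, 36, 63, 68, 39, 50, 66, 59, 36, 56, 65, 49, 34, 62, 69, 68, 69, 68, 69, 43, 28, 24, 26, 25, 24, 26, 26, 25, 26, 25, 26, 26, 26, 27]
[31, 34, 41, 41, 41, 41, 63, 67, 67, 67, 67, 58, 36, 63, 68, 45, 51, 66, 59, 35, 55, 66, 50, 33, 62, 68, 68, 68, 69, 68, 85, 102, 104, 105, 104, 105, 104, 105, 105, 105, 105, 105, 104, 105, 105]
62 [[230.3, 226.9], [287.9, 226.9], [232.5, 290.3], [286.0, 290.2]]
67 [[229.4, 230.6], [288.8, 230.5], [231.8, 295.4], [286.7, 295.3]]
```

Emit:
{"name": "servo_tool", "arguments": {
  "commands": [
    [[255,0,0,0.001,0,0,0],[255,0,0,0,0,0,0]]
  ]
}}

```text
clock: 20.38
position: [515.3, -313.3, 49.0]
ee_rot: [0.998, 0.069, -0.0, -0.0]
contact_force: [0.3, 0.3, -0.1]
gripper_width: 0.1
grasp_force: 0.0
```

Emit:
{"name": "servo_tool", "arguments": {
  "commands": [
    [[255,0,0,0.001,0,0,0],[255,0,0,0,0,0,0]]
  ]
}}

```text
clock: 20.55
position: [515.2, -313.3, 48.0]
ee_rot: [0.998, 0.069, -0.0, -0.0]
contact_force: [0.1, 0.7, 0.1]
gripper_width: 0.2
grasp_force: 0.0
```

Emit:
{"name": "servo_tool", "arguments": {
  "commands": [
    [[255,0,0,0.0007,0,0,0],[255,0,0,0,0,0,0]]
  ]
}}

```text
clock: 20.72
position: [515.3, -313.3, 47.4]
ee_rot: [0.998, 0.069, -0.0, -0.0]
contact_force: [-0.7, -0.7, 0.8]
gripper_width: -0.0
grasp_force: 0.0
```

Run:
```python
from h import *
d=cams.get_image("wrist"); st=arm.read_state(); p=st["position"]; M=R.from_quat(st["ee_rot"]).as_matrix(); x,y=M[:,0],M[:,1]
print(d["K"][0,0],p)
for a in(-11,0,5,11):
  for h in(0,10,20,30,40):
    q=proj(d,[p+a*x+[0,0,h]-y,p+a*x+[0,0,h]+y]); print(a,h,"row",q[0,1].round(1),"px/mm",(abs(q[1,0]-q[0,0])/2).round(3))
# open tip rows from w1 picture
im=cv2.imread("pics/w1.png"); g=cv2.cvtColor(im,cv2.COLOR_BGR2GRAY)
for r in(378,385,400,420,440): print(r,g[r,195:300:3].tolist())
```

```text
282.9337899875003 [ 515.27856401 -313.28686765   47.42222916]
-11 0 row 244.7 px/mm 1.542
-11 10 row 252.5 px/mm 1.626
-11 20 row 261.3 px/mm 1.721
-11 30 row 271.1 px/mm 1.827
-11 40 row 282.3 px/mm 1.947
0 0 row 229.2 px/mm 1.57
0 10 row 236.3 px/mm 1.658
0 20 row 244.3 px/mm 1.756
0 30 row 253.3 px/mm 1.866
0 40 row 263.5 px/mm 1.992
5 0 row 222.0 px/mm 1.583
5 10 row 228.8 px/mm 1.673
5 20 row 236.4 px/mm 1.772
5 30 row 244.9 px/mm 1.885
5 40 row 254.7 px/mm 2.013
11 0 row 213.2 px/mm 1.599
11 10 row 219.5 px/mm 1.691
11 20 row 226.6 px/mm 1.793
11 30 row 234.7 px/mm 1.908
11 40 row 243.8 px/mm 2.039
378 [234, 227, 231, 234, 233, 239, 236, 233, 231, 226, 231, 226, 230, 233, 239, 237, 228, 235, 225, 165, 165, 172, 169, 151, 147, 148, 224, 232, 229, 233, 234, 239, 224, 228, 231]
385 [233, 227, 233, 231, 234, 234, 239, 232, 227, 228, 239, 230, 230, 232, 231, 235, 229, 87, 103, 102, 97, 103, 49, 23, 21, 21, 61, 235, 232, 229, 237, 237, 232, 231, 228]
400 [230, 234, 235, 237, 230, 226, 236, 231, 229, 137, 36, 25, 27, 86, 101, 96, 96, 95, 92, 25, 22, 21, 20, 21, 21, 22, 11, 192, 230, 227, 226, 223, 228, 229, 226]
420 [228, 235, 239, 217, 37, 36, 37, 35, 73, 95, 95, 95, 95, 95, 83, 19, 23, 21, 21, 20, 21, 21, 21, 20, 22, 21, 21, 11, 164, 225, 238, 235, 232, 229, 232]
440 [27, 26, 24, 53, 94, 92, 92, 92, 92, 93, 64, 20, 23, 21, 21, 21, 22, 20, 21, 21, 20, 21, 22, 21, 20, 21, 30, 206, 230, 234, 235, 232, 220, 233, 197]
```

The open-finger pixel spacing shows the shut tips are about 24 mm behind the TCP, so contact should come at TCP z of about 43. I'll continue down.

Emit:
{"name": "servo_tool", "arguments": {
  "commands": [
    [[255,0,0,0.001,0,0,0],[255,0,0,0.001,0,0,0],[255,0,0,0,0,0,0]]
  ]
}}

```text
clock: 21.02
position: [515.7, -313.4, 45.7]
ee_rot: [0.998, 0.069, 0.0, 0.0]
contact_force: [0.2, -1.2, 0.8]
gripper_width: -0.2
grasp_force: 0.4
```

Emit:
{"name": "servo_tool", "arguments": {
  "commands": [
    [[255,0,0,0.0008,0,0,0],[255,0,0,0,0,0,0],[255,0,0,0,0,0,0]]
  ]
}}

```text
clock: 21.27
position: [516.0, -313.5, 45.6]
ee_rot: [0.998, 0.069, 0.001, 0.0]
contact_force: [0.4, 1.8, 4.2]
gripper_width: -0.3
grasp_force: 2.6
```

Emit:
{"name": "servo_tool", "arguments": {
  "commands": [
    [[255,0,0,0.0007,0,0,0],[255,0,0,0,0,0,0],[255,0,0,0,0,0,0]]
  ]
}}

```text
clock: 21.52
position: [516.5, -313.5, 45.5]
ee_rot: [0.998, 0.07, 0.001, 0.001]
contact_force: [0.8, 2.1, 7.5]
gripper_width: 0.1
grasp_force: 3.8
```

Emit:
{"name": "servo_tool", "arguments": {
  "commands": [
    [[255,0,0,0.0007,0,0,0],[255,0,0,0,0,0,0],[255,0,0,0,0,0,0]]
  ]
}}

```text
clock: 21.77
position: [517.0, -313.6, 45.4]
ee_rot: [0.998, 0.07, 0.002, 0.001]
contact_force: [0.6, 2.6, 9.8]
gripper_width: -0.1
grasp_force: 4.9
```

Emit:
{"name": "servo_tool", "arguments": {
  "commands": [
    [[255,0,0,0.0007,0,0,0],[255,0,0,0,0,0,0],[255,0,0,0,0,0,0]]
  ]
}}

```text
clock: 22.02
position: [517.6, -313.8, 45.4]
ee_rot: [0.998, 0.07, 0.002, 0.001]
contact_force: [-0.0, 2.9, 11.3]
gripper_width: -0.5
grasp_force: 6.0
```

Emit:
{"name": "servo_tool", "arguments": {
  "commands": [
    [[255,0,0,0.0007,0,0,0],[255,0,0,0,0,0,0],[255,0,0,0,0,0,0]]
  ]
}}

```text
clock: 22.27
position: [517.9, -313.7, 45.3]
ee_rot: [0.998, 0.07, 0.003, 0.001]
contact_force: [-0.4, 3.9, 15.2]
gripper_width: -0.2
grasp_force: 7.2
```

Emit:
{"name": "servo_tool", "arguments": {
  "commands": [
    [[255,0,0,0.0008,0,0,0],[255,0,0,0,0,0,0],[255,0,0,0,0,0,0]]
  ]
}}

```text
clock: 22.52
position: [518.1, -313.8, 45.2]
ee_rot: [0.998, 0.07, 0.003, 0.002]
contact_force: [-0.7, 5.3, 17.3]
gripper_width: -0.2
grasp_force: 8.8
```

Emit:
{"name": "servo_tool", "arguments": {
  "commands": [
    [[255,0,0,0.0007,0,0,0],[255,0,0,0,0,0,0],[255,0,0,0,0,0,0]]
  ]
}}

```text
clock: 22.77
position: [518.2, -313.8, 45.1]
ee_rot: [0.998, 0.07, 0.003, 0.002]
contact_force: [-1.5, 5.8, 20.1]
gripper_width: -0.1
grasp_force: 10.2
```

Emit:
{"name": "servo_tool", "arguments": {
  "commands": [
    [[255,-0.002,0,-0.006,0,0,0],[255,0,0,-0.02,0,0,0],[255,0,0,-0.03,0,0,0],[255,0,0,0,0,0,0],[255,0,0,0,0,0,0],[255,0,0,0,0,0,0]]
  ]
}}

```text
clock: 23.27
position: [512.6, -313.2, 95.7]
ee_rot: [0.998, 0.069, -0.001, -0.001]
contact_force: [-0.1, 0.2, -0.7]
gripper_width: -0.0
grasp_force: 0.0
```

Run:
```python
from h import *
d=cams.get_image("wrist"); np.save("w5.npy",d["frame"]); st=arm.read_state(); print(st["position"])
B=R.from_euler("z",8.06,degrees=True);o=np.array([492.2,-313.7,0])
P=[[30,14,67],[30,-20,67],[-14,14,67],[30,74+17,67],[30,57,67]]
q=proj(d,B.apply(P)+o);print(q.round(1).tolist())
g=cv2.cvtColor(d["frame"],cv2.COLOR_BGR2GRAY).astype(int)
cl=int(q[0,0]+4); cf=int(q[4,0]-4); r=int(q[0,1])
print("loose",cl,r-45,g[r-45:r+8,cl].tolist()); print("fitted",cf,g[r-45:r+8,cf].tolist())
```

```text
[ 512.31445458 -313.19639825   95.11243109]
[[236.3, 199.9], [283.3, 199.8], [237.8, 253.8], [129.9, 200.1], [176.8, 200.0]]
loose 240 154 [69, 70, 70, 70, 69, 69, 68, 68, 68, 68, 67, 67, 68, 67, 67, 68, 67, 67, 67, 67, 67, 116, 154, 196, 220, 227, 225, 216, 206, 174, 169, 119, 97, 72, 64, 65, 65, 66, 64, 86, 71, 65, 65, 65, 66, 66, 71, 91, 103, 111, 114, 114, 115]
fitted 172 [65, 65, 65, 65, 66, 67, 67, 66, 66, 65, 66, 65, 66, 67, 67, 66, 66, 67, 67, 67, 57, 31, 30, 32, 31, 27, 31, 31, 32, 39, 60, 65, 65, 40, 53, 45, 48, 53, 40, 60, 45, 55, 65, 65, 66, 71, 91, 102, 109, 111, 112, 111, 111]
```

Run:
```python
from h import *
g=cv2.cvtColor(np.load("w5.npy"),cv2.COLOR_BGR2GRAY).astype(int); d=cams.get_image("wrist")
print("z up 3mm / foot 3mm rows", )
B=R.from_euler("z",8.06,degrees=True);o=np.array([492.2,-313.7,0])
for z,x in((33,30),(33,33),(67,30),(67,33),(70,30)): print(x,z,proj(d,B.apply([[x,-3,z],[x,74,z]])+o).round(1).tolist())
for n,cs in(("loose",(255,257,259,261,263)),("fitted",(150,153,156,160,164))):
  for c in cs: print(n,c,g[160:205,c].tolist())
for n,c in(("loose",246),("fitted",165)): print("near",n,g[245:262,c].tolist())
```

```text
z up 3mm / foot 3mm rows
30 33 [[259.9, 186.2], [167.8, 186.3]]
33 33 [[259.9, 182.7], [167.5, 182.9]]
30 67 [[259.9, 199.7], [153.2, 199.9]]
33 67 [[259.9, 195.7], [152.8, 195.9]]
30 70 [[259.9, 201.1], [151.7, 201.3]]
loose 255 [69, 69, 69, 68, 69, 70, 70, 70, 70, 70, 70, 70, 69, 68, 68, 70, 37, 39, 39, 37, 28, 37, 40, 40, 45, 61, 64, 65, 43, 62, 51, 58, 55, 43, 61, 38, 59, 66, 66, 65, 71, 92, 106, 114, 117]
loose 257 [69, 69, 69, 69, 69, 70, 70, 69, 70, 70, 70, 69, 69, 68, 68, 71, 39, 39, 39, 38, 29, 39, 40, 40, 44, 61, 64, 65, 44, 62, 51, 57, 55, 44, 61, 38, 60, 66, 66, 66, 71, 91, 105, 114, 117]
loose 259 [69, 69, 70, 69, 69, 69, 70, 70, 69, 69, 69, 70, 69, 69, 69, 72, 38, 40, 40, 38, 29, 38, 40, 40, 45, 61, 64, 65, 43, 62, 51, 57, 55, 44, 61, 39, 59, 66, 66, 66, 70, 91, 105, 115, 118]
loose 261 [68, 68, 69, 69, 69, 69, 69, 69, 68, 69, 70, 70, 70, 69, 68, 72, 38, 39, 40, 40, 29, 38, 40, 40, 45, 61, 64, 65, 43, 61, 51, 57, 55, 44, 61, 39, 59, 66, 66, 66, 70, 91, 105, 115, 118]
loose 263 [69, 68, 69, 69, 68, 68, 68, 68, 68, 69, 69, 68, 68, 69, 68, 72, 38, 40, 42, 39, 29, 39, 40, 4
[... 587 characters left out ...]
207, 219, 163, 87, 65, 65, 64, 64, 64, 49, 54, 46, 47, 53, 34, 59, 41, 52, 64, 65, 65, 70, 90, 101, 107, 110, 109]
fitted 160 [71, 72, 73, 72, 70, 68, 67, 67, 67, 66, 67, 67, 67, 67, 66, 102, 136, 187, 209, 220, 162, 87, 66, 65, 64, 64, 64, 49, 55, 46, 48, 52, 34, 59, 41, 53, 64, 65, 65, 70, 90, 102, 107, 110, 111]
fitted 164 [67, 67, 67, 69, 68, 67, 66, 66, 66, 66, 66, 67, 66, 67, 67, 94, 124, 173, 193, 201, 172, 90, 56, 57, 63, 64, 64, 42, 53, 45, 48, 52, 34, 59, 41, 52, 64, 66, 66, 69, 91, 102, 108, 110, 111]
near loose [87, 87, 98, 101, 101, 101, 100, 101, 101, 100, 101, 101, 101, 101, 101, 100, 101]
near fitted [140, 109, 109, 109, 109, 110, 111, 101, 73, 65, 66, 67, 66, 66, 66, 66, 66]
```

Run:
```python
from h import *
g=cv2.cvtColor(np.load("w5.npy"),cv2.COLOR_BGR2GRAY).astype(int)
for c in range(166,192,3): print(c,g[168:192,c].tolist())
print("ribs loose",g[168:192,243].tolist(),g[168:192,276].tolist())
```

```text
166 [65, 67, 66, 66, 66, 67, 64, 34, 29, 31, 31, 27, 28, 31, 30, 37, 60, 65, 64, 41, 52, 45, 48, 52]
169 [67, 66, 66, 67, 66, 67, 57, 32, 30, 32, 31, 27, 30, 31, 31, 37, 60, 64, 64, 41, 53, 46, 48, 53]
172 [67, 66, 66, 67, 67, 67, 57, 31, 30, 32, 31, 27, 31, 31, 32, 39, 60, 65, 65, 40, 53, 45, 48, 53]
175 [65, 65, 65, 66, 65, 65, 57, 31, 32, 32, 32, 28, 30, 32, 31, 38, 60, 65, 65, 41, 53, 45, 48, 55]
178 [65, 65, 65, 66, 67, 66, 60, 38, 32, 37, 30, 23, 28, 31, 30, 38, 60, 65, 64, 43, 55, 64, 66, 65]
181 [65, 65, 65, 66, 66, 66, 67, 102, 139, 190, 213, 193, 186, 146, 90, 68, 64, 65, 64, 66, 66, 65, 66, 63]
184 [66, 65, 65, 66, 66, 66, 66, 115, 141, 190, 215, 222, 164, 87, 65, 66, 65, 64, 64, 65, 66, 63, 63, 62]
187 [67, 67, 66, 66, 66, 66, 66, 115, 142, 191, 215, 222, 164, 87, 65, 65, 66, 65, 63, 62, 60, 60, 60, 60]
190 [68, 67, 67, 67, 67, 67, 67, 115, 142, 191, 215, 223, 165, 87, 63, 62, 61, 59, 60, 61, 59, 60, 59, 60]
ribs loose [68, 67, 67, 67, 67, 67, 67, 116, 155, 196, 221, 226, 226, 142, 74, 66, 66, 65, 65, 65, 65, 66, 66, 66] [68, 68, 68, 69, 68, 68, 78, 121, 160, 199, 224, 228, 228, 144, 75, 65, 66, 65, 64, 65, 66, 66, 66, 66]
```

The loose module's outline matches the fitted one row for row: top edge, slots and foot tab all sit about 1 px (0.8 mm, within the play) nearer the robot. It is flat with the foot sprung out, and the gripper is clear.

```bash
python3 -c "
from bench import ticket
print(ticket.job_done())"
```

```text
the job is handed in; nothing more can be done
None
```

I hooked the module under the rail's near edge, rocked it down and released it, then handed the job in. The pictures show it flat on the rail with the foot sprung out, but I never felt a distinct click. The hand-in returned no verdict.

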